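# Eject the bench stapler's staple cassette and trap it

## Task

The bench stapler needs a fresh cassette: press its eject key down with one fingertip and, with the other finger standing in front of the cassette mouth, stop the cassette as it springs out, so that it is left standing 15 to 40 mm out of the stapler and does not shoot off the loading deck. Finish while holding it like that, with the key still down and the cassette pushing against the finger, for a colleague to take out; do not lift the cassette, and leave the other things on the bench where they are.

Things in the scene. Friction and masses are not known exactly. Their poses are not given: they have to be found in the camera images.
- stapler: Electric bench stapler fixed to the bench: cream housing 200 long x 120 wide, 84 high over its front 112 mm, 104 behind. Its base runs on in front as a flat loading deck 72 long x 120 wide, 18 above the bench, its far end open. Origin on the bench, midway across, below the housing's front face; x points out of the front over the deck, z up.
- mouth (a point): Middle of the floor of the cassette mouth, low in the stapler's front face under the paper throat (stapler x 0, y -22, z 18 mm); x out of the mouth. Two rails 7 mm high guide the cassette straight out along x over the deck. A steel catch 11 mm wide stands 5 mm above the deck before the cassette (stapler x 6.5 to 12, y -16 to -4 mm) and keeps it in.
- eject_key (a joint): Eject key, pressed straight down: 0 up, 0.007 m fully down; it springs back when let go. About 2 N moves it, 4 N plus 1 to 2 N of friction takes it fully down. The steel catch sinks with it and lets go of the cassette at about 0.005 m.
- key_top (a point): Centre of the top of the eject key: ribbed black key 26 (x) x 24 (y) mm on the deck beside the cassette's path, in a collar 34 x 32 mm whose rim is 26 mm above the bench. In the stapler's frame x 36, y 40, z 40 mm (33 when fully down). It moves with the key.
- cassette_front (a point): Centre of the front face of the staple cassette in the bay. At the start in the stapler's frame x 6, y -22, z 33 mm; its x there is how far the cassette stands out. Once the catch is down a spring ejector drives it out along the stapler's +x with 5.5 N, falling to 3.5 N over 40 mm of travel, within 0.2 s; if nothing stands in its way it shoots off the deck.
- cassette: That cassette: dark grey moulded block 70 long x 42 wide x 30 high, steel staple strip on top, 0.12 to 0.18 kg, slippery (friction about 0.2), lying at deck height (underside 18, top 48 mm above the bench). Origin at the centre of its underside, x towards its front face, 35 mm away.
- spare_cassette: Bystander: a spare cassette of the same kind, 70 x 42 x 30 mm, lying on the bench beside the stapler. Origin at the centre of its underside.
- carton0: Bystander: small white carton 130 x 46 x 34 mm lying on the bench beside the stapler. Origin at the centre of its underside.
- carton1: Bystander: another such carton, farther off to one side of the bench. Origin at the centre of its underside.
- carton2: Bystander: another such carton, farther off to one side of the bench. Origin at the centre of its underside.
- plier_stapler: Bystander: hand plier stapler, 170 long x 40 wide x 14 high, lying flat. Origin underneath, near the middle.
- marker: Bystander: marker pen 118 long, 13 thick, lying flat. Origin under its middle.
- staple_box: Bystander: small cardboard box of staples 58 x 44 x 26 mm, on the bench in front of the loading deck. Origin at the centre of its underside.
There are look-alikes about, which are no part of the job. Leave any yellow look-alike of the cassette alone.

How it is judged:
By the outcome, as a careful person would: the job done as asked, in the order asked, and still so for the second after the job is handed in, while the arm keeps its last pose, push and grip.
It also fails if it takes over 29 s, if anything falls off the work surface, if the arm or the gripper's body presses on something with over 40 N, if the wrist force passes 120 N, or if a joint passes its speed limit or range.

## Robot

A 7-joint arm with a two-finger parallel gripper is mounted at the origin on the work surface. World frame = base frame: x ahead of the robot, y to its left, z up, the work surface at z = 0. Lengths are in m, angles in rad, forces in N, time in s.
With the tool pointing down it reaches from about 0.35 to 0.9 m from the base axis. Payload 8.1 kg.
Tool frame: the origin (TCP) lies midway between the tips of the shut fingers; the grasp point (between the pads) lies arm.grip_point_offset behind it (arm.grip_point_offset is the distance from the TCP to the grasp point, in m); y points along the fingers, z is the direction in which the jaws open and shut, and the axes are right-handed (so a half turn about y gives the same grasp; the last joint's range is limited). The gripper opens to 92 mm and grips with 3 to 60 N. Pads are 19 mm wide; open, the fingers measure 130 mm over their backs; the gripper's body (75 mm by 190 mm) begins 47 mm behind the grasp point.
Start: joints at [-1.291, 0.434, 0.025, 1.573, -0.012, 1.134, -0.075], TCP at [0.233, 0.58, 0.227] pointing down, gripper open.
Joint ranges: [-2.62, 2.62], [-0.44, 2.09], [-1.27, 1.32], [0.08, 2.57], [-1.32, 4.46], [0.12, 2], [-2.74, 2.74]. Speed limits (rad/s): [2.22, 2.22, 3.01, 3.01, 3.14, 3.14, 3.14].

## Interface

Orientations are given as a rotation vector (axis times angle).
In Python, from cell import arm, get_image, camera_info gives the robot as it stands.
- The arm moves only by the tool carry_out, never from a script. Its argument "steps" is one flat list of numbers, 5 for each row, row after row: the opening, from 0 (shut) to 1 (fully open), then the shift along the world's x, y, z in units of 0.1 m (1.0 is 0.1 m), then the turn about the world's z in units of 45 degrees (1.0 is 45 degrees). In form: [hand, dx, dy, dz, spin, hand, dx, dy, dz, spin, ...]. A call has 1 to 12 rows; each row is the pose to reach, as a shift and turn from the pose commanded when the call began; what a row does not reach only later rows make up. A row lasts 1/10 s, in which the tool goes at most 50 mm and 8.59 degrees, less where a joint would pass 70% of its speed; a pose out of reach is approached as far as the arm can. A call with a number of a shift or a turn outside -1 to 1 is refused whole. A call with a gripper value outside its range is refused whole. The fingers move at their own pace and stop on an object; "grip_force" is the grip in N (left out, the last holds). Time passes only in rows, so rows that repeat a pose let the fingers close. It gives the time, the measured TCP pose, the force and the opening at its end, in the units of the state.
- arm.observe(): the state, without advancing time (a new reading comes with each control period).
- get_image(name): name is "scene" or "top" or "wrist"; returns (picture, depth): 384x512x3 uint8, red, green, blue; 384x512 float32, m along the optical axis (not along the pixel's ray), 0 where there is no reading.
- camera_info(name): a dict with "fovy" (degrees; the focal length in pixels is half the picture's height over the tangent of half this angle, whatever the lens; pixels are square), "cx", "cy" (the principal point, pixels), "R" (3x3) and "t" (3): a world point X has camera coordinates R X + t; the wrist camera has in their place "tool_from_camera" (4x4, takes a point from camera to tool coordinates, whose origin is the TCP and whose axes are the tool frame's). Camera axes: x right, y down, z forward; pixel columns grow to the right and rows downward; lengths in m; the calibration is good to about 2 mm. The wrist camera is an equidistant fisheye: a pixel r from the principal point sees the ray r / f radians off the axis. A picture is of the moment at which its call begins: read the wrist's pose just before it. camera_info takes no time and is no camera call.
- arm.sign_off(): hands the job in, once; it reports no verdict.
The state is a dict: "clock": time; "joints": joint angles; "dq": joint speeds; "joint_efforts": joint torques, N m; "position": TCP position; "ee_rot": TCP orientation; "force": force on the tool from outside, world axes, zero at the start; "ft_torque": the same for the moment, N m; "width": opening from 0.0 (shut) to 1.0 (fully open).
Only numpy, scipy, OpenCV 4.12 (cv2) and the standard library are available. Lean on these libraries where they do the work, as an engineer would, in place of code of your own. Each camera call takes 0.05 s, during which the arm holds its last target. There are 200 camera calls.

## Working session

There is one attempt and no reset: what is moved stays moved. The work goes in short steps, Python scripts to look and compute and a tool call to move; the robot and the scene stay as the last step left them, time stands still between calls to the robot, and variables do not carry over. Pictures are saved under pics/ and viewed, about 8 in all and at most 12, crops included, and the job is handed in when it is done.

Besides the shell and the picture viewer there is one more tool, called after "Call:" as name(argument=value, ...), one argument or row to a line, values as JSON. carry_out: Moves the arm, as the interface text tells. Shifts and turns lie within -1 to 1; 1 stands for 0.1 m of shift or 45 degrees of turn. Its arguments: {"type":"object","properties":{"steps":{"type":"array","items":{"type":"number"}},"grip_force":{"type":"number"}},"required":["steps"]}

```bash
mkdir -p pics; ls; python3 - <<'E'
from cell import arm,get_image,camera_info
import cv2,numpy as np
print({k:np.round(v,3) for k,v in arm.observe().items()}, arm.grip_point_offset)
for n in("scene","top"):
    p,d=get_image(n); cv2.imwrite(f"pics/{n}0.png",cv2.resize(p[:,:,::-1],(800,600),interpolation=cv2.INTER_CUBIC)); np.savez(f"{n}0",p=p,d=d)
    c=camera_info(n); print(n,c)
print(camera_info("wrist"))
E
```

```text
pics
{'clock': np.float64(0.0), 'joints': array([-1.291,  0.435,  0.025,  1.574, -0.012,  1.134, -0.075]), 'dq': array([-0.001, -0.001,  0.003,  0.   , -0.   ,  0.   , -0.001]), 'joint_efforts': array([-0.0000e+00, -6.6785e+01,  9.8400e-01, -3.1446e+01, -6.1000e-02,
        4.3000e-02,  0.0000e+00]), 'position': array([0.233, 0.579, 0.226]), 'ee_rot': array([-1.551,  0.301, -0.3  ]), 'force': array([-0.297, -0.36 , -0.083]), 'ft_torque': array([-0.032,  0.023,  0.057]), 'width': np.float64(0.996)} 0.0188
scene {'fovy': 48.379694692395134, 'cx': 254.46243865350652, 'cy': 193.10546097707058, 'R': array([[-0.09325124,  0.99539712,  0.02210841],
       [ 0.60866615,  0.07456586, -0.78991484],
       [-0.78792749, -0.0602039 , -0.61281789]]), 't': array([ 0.08217653, -0.28938809,  1.63375739])}
top {'fovy': 44.785268045230254, 'cx': 260.9751634223401, 'cy': 192.65307892464077, 'R': array([[ 0.02540545, -0.99966896, -0.00406627],
       [-0.97872989, -0.02404457, -0.20373921],
       [ 0.20357399,  0.00915586, -0.97901675]]), 't': array([-0.03712388,  0.57535968,  1.40203204])}
{'fovy': 65.70646984690485, 'cx': 256.2289988023521, 'cy': 194.86526683653955, 'tool_from_camera': array([[-4.88919770e-05,  9.52701508e-01,  3.03907609e-01,
        -8.25934131e-02],
       [ 5.81473992e-04, -3.03907531e-01,  9.52701356e-01,
        -1.56406914e-01],
       [ 9.99999830e-01,  2.23293823e-04, -5.39112508e-04,
        -9.85373682e-04],
       [ 0.00000000e+00,  0.00000000e+00,  0.00000000e+00,
         1.00000000e+00]])}
```

View pics/scene0.png

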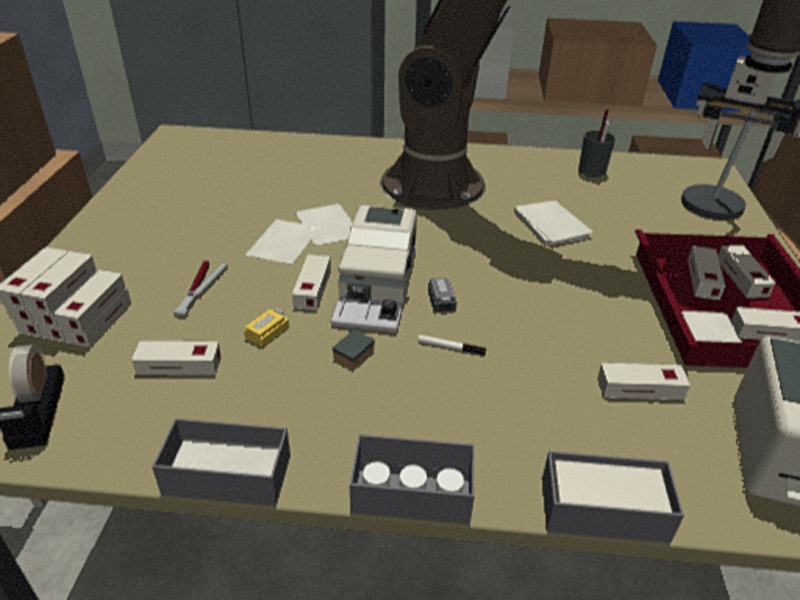

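View pics/top0.png

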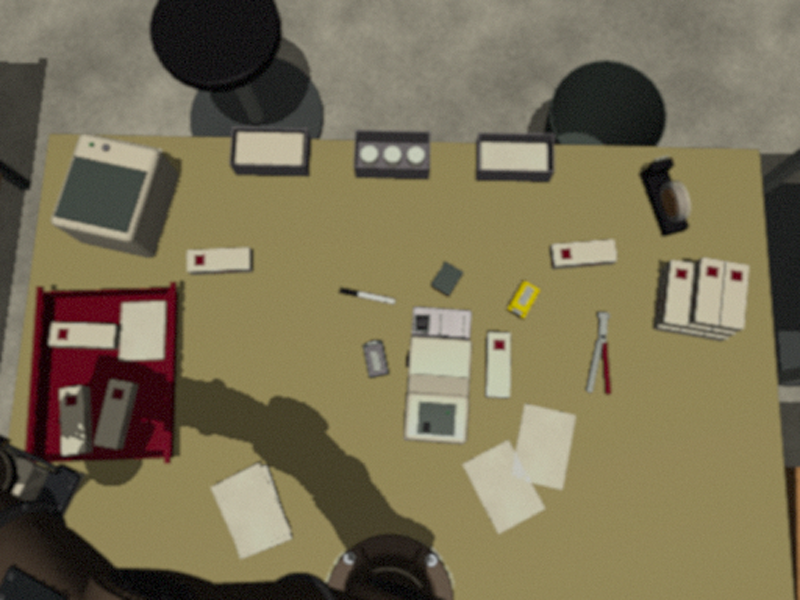

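The scene view shows the stapler (deck front at about 365,320, key at 388,308), with the staple box in front of it at (353,348). The top view shows the deck at (441,322), the key at (421,322) and the housing down to row 440, with the stapler facing roughly +x. Next I'll fit the stapler frame from the depth images.

```bash
cat > h.py <<'E'
import numpy as np,cv2
from cell import camera_info
def cloud(n,d):
    c=camera_info(n);f=192/np.tan(np.radians(c['fovy'])/2)
    v,u=np.indices(d.shape);X=np.stack([(u-c['cx'])/f*d,(v-c['cy'])/f*d,d],-1)
    return (X-c['t'])@c['R']
def proj(n,P):
    c=camera_info(n);f=192/np.tan(np.radians(c['fovy'])/2)
    q=np.atleast_2d(P)@c['R'].T+c['t'];return q[:,:2]/q[:,2:]*f+[c['cx'],c['cy']]
def tri(uv):  # {cam:(u,v)} native px -> point, residual px
    A=[];b=[]
    for n,(u,v) in uv.items():
        c=camera_info(n);f=192/np.tan(np.radians(c['fovy'])/2)
        for k,a in((0,(u-c['cx'])/f),(1,(v-c['cy'])/f)):
            r=c['R'][k]-a*c['R'][2];A.append(r);b.append(-(c['t'][k]-a*c['t'][2]))
    return np.linalg.lstsq(np.array(A),np.array(b),rcond=None)[0]
E
python3 - <<'E'
from h import *
P0=None
for n,(u0,v0,u1,v1) in dict(top=(250,185,310,290),scene=(205,125,275,220)).items():
    z=np.load(n+"0.npz");W=cloud(n,z['d']);S=W[v0:v1,u0:u1].reshape(-1,3);S=S[z['d'][v0:v1,u0:u1].ravel()>0]
    for lo,hi in((.095,.115),(.074,.094),(.012,.024)):
        m=(S[:,2]>lo)&(S[:,2]<hi);Q=S[m]
        print(n,lo,m.sum(),np.round(np.median(Q[:,2]),4),cv2.minAreaRect((Q[:,:2]*1000).astype(np.float32)),np.round(np.percentile(Q,[1,99],axis=0),3).tolist())
a=np.load("top0.npz")['p'][185:285,230:330,::-1];b=np.load("scene0.npz")['p'][125:240,195:310,::-1]
cv2.imwrite("pics/c1.png",np.hstack([cv2.resize(a,(400,400),interpolation=2),cv2.resize(b,(400,400),interpolation=2)]))
E
```

```text
top 0.095 1349 0.1031 ((360.91156005859375, -81.2854232788086), (119.41641235351562, 117.7919692993164), 87.25731658935547) [[0.303, -0.138, 0.095], [0.408, -0.023, 0.111]]
top 0.074 1261 0.0846 ((401.46734619140625, -80.18411254882812), (125.83440399169922, 199.73654174804688), 87.33000946044922) [[0.304, -0.144, 0.077], [0.5, -0.023, 0.094]]
top 0.012 578 0.0175 ((455.2467041015625, -83.60997009277344), (312.0852355957031, 155.3647918701172), 6.797702312469482) [[0.511, -0.149, 0.012], [0.608, -0.03, 0.024]]
scene 0.095 725 0.1038 ((360.0956115722656, -79.7508773803711), (119.40518188476562, 109.48686981201172), 88.02926635742188) [[0.311, -0.137, 0.095], [0.409, -0.021, 0.109]]
scene 0.074 1038 0.0846 ((412.2973327636719, -81.92610168457031), (126.15481567382812, 189.48097229003906), 89.64517974853516) [[0.368, -0.142, 0.075], [0.506, -0.02, 0.094]]
scene 0.012 795 0.0182 ((360.44171142578125, -88.69755554199219), (537.329833984375, 202.10922241210938), 3.278243064880371) [[0.092, -0.182, 0.012], [0.596, 0.017, 0.024]]
```

View pics/c1.png

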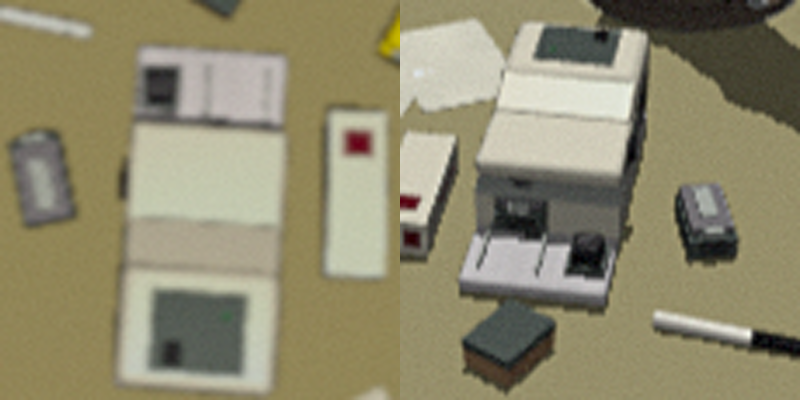

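The crop shows the key at top-crop (162,85) and scene-crop (587,255). The deck front corners are at top-crop (138,47) and (287,55), and scene-crop (460,290) and (608,303).

```bash
python3 - <<'E'
from h import *
t=lambda x,y:(x/4+230-.375,y/4+185-.375); s=lambda x,y:((x-400)*.2875+195-.36,y*.2875+125-.36)
for k,a,b in(("key",(162,85),(587,253)),("deckL",(138,47),(608,292)),("deckR",(287,55),(460,283))):
    print(k,np.round(tri(dict(top=t(*a),scene=s(*b))),4))
z=np.load("top0.npz");W=cloud("top",z['d'])[185:290,250:310].reshape(-1,3)
for lo,hi in((.08,.09),(.1,.11),(.015,.021)):
    Q=W[(W[:,2]>lo)&(W[:,2]<hi)&(W[:,0]>(.505 if lo<.05 else .3))&(abs(W[:,1]+.085)<.064)];print(lo,cv2.minAreaRect((Q[:,:2]*1000).astype(np.float32)))
for yaw in(-2.7,):
    c,si=np.cos(np.radians(yaw)),np.sin(np.radians(yaw));R=np.array([[c,-si],[si,c]])
    o=np.array([.5014,-.085])
    for n,p in dict(key=(.036,.04),cass=(.006,-.022),dL=(.072,.06),dR=(.072,-.06),tcp=(.036,.009)).items(): print(n,np.round(o+R@p,4))
from cell import arm
from scipy.spatial.transform import Rotation as Ro
print(Ro.from_rotvec(arm.observe()['ee_rot']).as_matrix().round(3))
E
```

```text
key [ 0.5399 -0.0511  0.0298]
deckL [ 0.5725 -0.0311  0.0181]
deckR [ 0.5696 -0.1506  0.0133]
0.08 ((401.01513671875, -81.48774719238281), (123.01824188232422, 198.94415283203125), 87.44302368164062)
0.1 ((351.3888854980469, -80.27728271484375), (99.10735321044922, 115.09965515136719), 0.5143684148788452)
0.015 ((562.5510864257812, -90.03494262695312), (118.74667358398438, 100.98668670654297), 88.85477447509766)
key [ 0.5392 -0.0467]
cass [ 0.5064 -0.1073]
dL [ 0.5761 -0.0285]
dR [ 0.5705 -0.1483]
tcp [ 0.5378 -0.0777]
[[ 0.928 -0.     0.374]
 [-0.374 -0.001  0.928]
 [ 0.    -1.    -0.001]]
```

Call:
carry_out(
  steps=[0.5,0.23,-0.5,0,0.19,0.5,0.46,-1,0,0.38,0.5,0.46,-1,0,0.43],
)

```text
clock: 0.4
position: [0.2829, 0.4741, 0.2263]
ee_rot: [-1.574, 0.034, -0.037]
force: [0.9, 1.1, -0.3]
width: 0.784
```

Call:
carry_out(
  steps=[0.5,0.2,-0.45,0,0,0.5,0.4,-0.9,0,0,0.5,0.45,-1,0,0],
)

```text
clock: 0.7
position: [0.327, 0.3741, 0.2265]
ee_rot: [-1.573, 0.04, -0.041]
force: [-0.4, 0.2, 0.2]
width: 0.534
```

Call:
carry_out(
  steps=[0.5,0.2,-0.45,0,0,0.5,0.4,-0.9,0,0,0.5,0.45,-1,0,0],
)

```text
clock: 1.0
position: [0.3713, 0.2747, 0.2266]
ee_rot: [-1.573, 0.04, -0.04]
force: [0.0, 0.6, -0.3]
width: 0.501
```

Call:
carry_out(
  steps=[0.5,0.2,-0.45,0,0,0.5,0.4,-0.9,0,0,0.5,0.45,-1,0,0],
)

```text
clock: 1.3
position: [0.4161, 0.1752, 0.2268]
ee_rot: [-1.572, 0.04, -0.041]
force: [0.2, -0.0, 0.7]
width: 0.499
```

Call:
carry_out(
  steps=[0.5,0.2,-0.45,0,0,0.5,0.4,-0.9,0,0,0.5,0.45,-1,0,0],
)

```text
clock: 1.6
position: [0.4611, 0.0754, 0.2268]
ee_rot: [-1.572, 0.039, -0.041]
force: [0.4, 0.5, -0.8]
width: 0.499
```

Call:
carry_out(
  steps=[0.5,0.2,-0.45,0,0,0.5,0.4,-0.9,0,0,0.5,0.45,-1,0,0],
)

```text
clock: 1.9
position: [0.506, -0.0246, 0.2268]
ee_rot: [-1.572, 0.039, -0.041]
force: [-0.3, -1.2, -0.4]
width: 0.498
```

Call:
carry_out(
  steps=[0.5,0.2,-0.3,-0.3,0,0.5,0.32,-0.53,-0.7,0,0.5,0.32,-0.53,-0.9,0,0.5,0.32,-0.53,-0.9,0],
)

```text
clock: 2.3
position: [0.5346, -0.0721, 0.1336]
ee_rot: [-1.57, 0.041, -0.031]
force: [-0.4, 0.5, -0.5]
width: 0.496
```

```bash
python3 - <<'E'
from cell import arm,get_image
import cv2,numpy as np
s=arm.observe();print(s['position'],s['ee_rot'])
p,d=get_image("wrist");np.savez("w1",p=p,d=d,pos=s['position'],rot=s['ee_rot'])
cv2.imwrite("pics/w1.png",cv2.resize(p[:,:,::-1],(800,600),interpolation=2))
E
```

```text
[ 0.53460847 -0.07206907  0.13361885] [-1.57009152  0.0406146  -0.03084178]
```

View pics/w1.png

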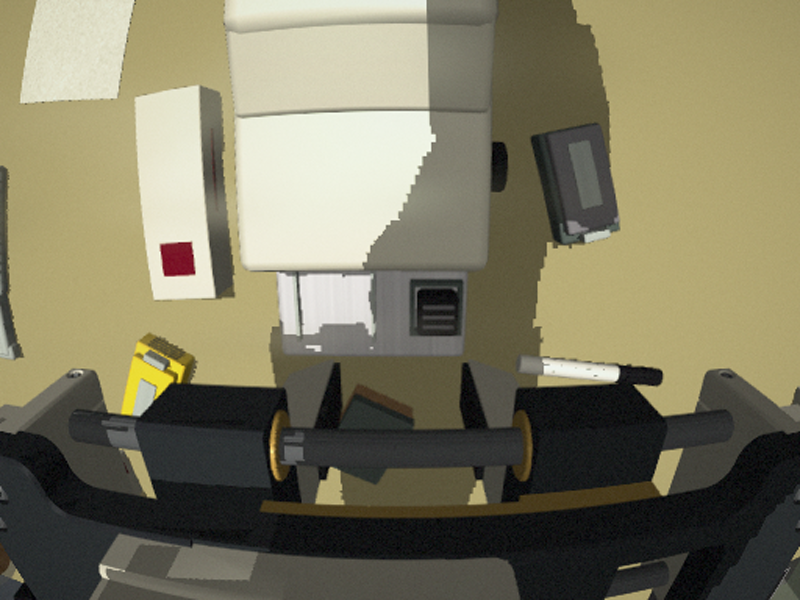

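The wrist view shows the key at (438,309), the deck front corners at (281,353) and (465,355), and the fingertips near row 365 with inner edges at columns 340 and 463. I'll turn these into positions and check the shape of the tips.

```bash
cat >> h.py <<'E'
from scipy.spatial.transform import Rotation as Ro
def wcloud(d,pos,rot):
    c=camera_info("wrist");f=192/np.tan(np.radians(c['fovy'])/2)
    v,u=np.indices(d.shape);x=u-c['cx'];y=v-c['cy'];r=np.hypot(x,y)+1e-9;t=np.tan(r/f)
    X=np.stack([x/r*t*d,y/r*t*d,d],-1);T=c['tool_from_camera']
    tool=X@T[:3,:3].T+T[:3,3];return tool, tool@Ro.from_rotvec(rot).as_matrix().T+pos
E
python3 - <<'E'
from h import *
z=np.load("w1.npz");tool,W=wcloud(z['d'],z['pos'],z['rot']);d=z['d']
def at(u,v):
    u,v=int(u/1.5625),int(v/1.5625);return np.round(np.median(W[v-1:v+2,u-1:u+2].reshape(-1,3),axis=0),4)
for n,p in dict(key=(438,311),deckR=(285,349),deckL=(461,351),deckmid=(390,320),hous=(365,262),spare=(580,180)).items():print(n,at(*p))
ok=d>0
def rect(lo,hi,sel):
    m=ok&(W[...,2]>lo)&(W[...,2]<hi)&sel;Q=W[m];print(lo,m.sum(),np.median(Q[:,2]),cv2.minAreaRect((Q[:,:2]*1000).astype(np.float32)))
near=(abs(W[...,1]+.085)<.075)&(tool[...,1]>.02)
rect(.078,.09,near&(W[...,0]>.38)); rect(.014,.022,near&(W[...,0]>.49)); rect(.033,.046,near&(W[...,0]>.51)&(W[...,0]<.57)&(W[...,1]>-.075)); rect(.033,.046,near)
m=ok&(abs(tool[...,1]+.006)<.008)&(abs(tool[...,0])<.03)
for s in(-1,1):
    Q=tool[m&(tool[...,2]*s>0)];print("tip",len(Q),np.percentile(Q,[2,50,98],axis=0).round(4).tolist())
m=ok&(abs(tool[...,0])<.03)&(tool[...,1]>-.05)&(tool[...,1]<.01)
for a in np.arange(-.05,.01,.006):
    k=m&(abs(tool[...,1]-a-.003)<.003);print(round(a,3),*[ (np.percentile(Q,[2,98],axis=0)[:,[0,2]].round(3).tolist() if len(Q) else 0) for Q in(tool[k&(tool[...,2]<0)],tool[k&(tool[...,2]>0)])])
E
```

```text
key [ 0.5363 -0.0519  0.038 ]
deckR [ 0.5647 -0.1506  0.0158]
deckL [ 0.5717 -0.0356  0.0147]
deckmid [ 0.5472 -0.0808  0.0161]
hous [ 0.496  -0.0881  0.0819]
spare [0.4627 0.0352 0.0285]
0.078 20289 0.08254817818510776 ((453.4660339355469, -84.67022705078125), (125.83152770996094, 95.78863525390625), 87.46083068847656)
0.014 5219 0.016267096841579703 ((569.1070556640625, -93.18773651123047), (118.36512756347656, 107.57609558105469), 87.70191955566406)
0.033 731 0.03807778724056478 ((538.5198364257812, -51.6102294921875), (24.00817108154297, 25.72507667541504), 87.81723022460938)
0.033 731 0.03807778724056478 ((538.5198364257812, -51.6102294921875), (24.00817108154297, 25.72507667541504), 87.81723022460938)
tip 361 [[-0.0117, -0.0138, -0.0387], [-0.0105, -0.008, -0.0267], [0.0082, 0.0011, -0.0237]]
tip 368 [[-0.0116, -0.0137, 0.0217], [-0.0104, -0.0078, 0.0242], [0.0083, 0.0012, 0.0369]]
-0.05 [[-0.012, -0.033], [0.009, -0.024]] [[-0.012, 0.022], [0.01, 0.031]]
-0.044 [[-0.012, -0.034], [0.009, -0.024]] [[-0.012, 0.022], [0.009, 0.032]]
-0.038 [[-0.012, -0.036], [-0.004, -0.024]] [[-0.012, 0.022], [-0.005, 0.033]]
-0.032 [[-0.012, -0.037], [-0.001, -0.024]] [[-0.012, 0.022], [-0.002, 0.035]]
-0.026 [[-0.012, -0.039], [0.002, -0.024]] [[-0.012, 0.022], [0.002, 0.038]]
-0.02 [[-0.012, -0.041], [0.006, -0.024]] [[-0.012, 0.022], [0.005, 0.038]]
-0.014 [[-0.012, -0.039], [0.008, -0.024]] [[-0.012, 0.022], [0.008, 0.038]]
-0.008 [[-0.011, -0.035], [0.008, -0.024]] [[-0.011, 0.022], [0.008, 0.033]]
-0.002 [[-0.012, -0.03], [0.008, -0.024]] [[-0.011, 0.022], [0.009, 0.027]]
0.004 0 0
```

Call:
carry_out(
  steps=[0.61,0.04,-0.1,-0.2,0,0.61,0.04,-0.1,-0.5,0,0.61,0.04,-0.1,-0.7,0,0.61,0.04,-0.1,-0.75,0,0.61,0.04,-0.1,-0.75,0],
)

```text
clock: 2.85
position: [0.541, -0.0821, 0.0625]
ee_rot: [-1.57, 0.034, -0.035]
force: [0.1, -0.0, 0.5]
width: 0.61
```

```bash
python3 - <<'E'
from h import *
from cell import arm,get_image
s=arm.observe();print(s['position'],s['force'],s['width'],Ro.from_rotvec(s['ee_rot']).as_matrix().round(3))
p,d=get_image("wrist");q,e=get_image("scene")
cv2.imwrite("pics/w2.png",np.hstack([cv2.resize(p[120:280,100:400,::-1],None,fx=1.3,fy=2,interpolation=2)[:320,:390],cv2.resize(q[130:210,205:305,::-1],(400,320),interpolation=2)]))
tool,W=wcloud(d,s['position'],s['ee_rot'])
near=(d>0)&(abs(W[...,1]+.085)<.075)
m=near&(W[...,2]>.034)&(W[...,2]<.042)&(W[...,0]>.52)&(W[...,0]<.56)&(W[...,1]>-.07)&(tool[...,1]>.004)
print("key in tool",m.sum(),np.percentile(tool[m],[2,50,98],axis=0).round(4).tolist())
for sg in(-1,1):
    Q=tool[(d>0)&(abs(tool[...,0])<.02)&(abs(tool[...,1]+.002)<.004)&(tool[...,2]*sg>0)&(abs(tool[...,2])<.045)];print(np.percentile(Q,[2,98],axis=0).round(4).tolist())
E
```

```text
[ 0.54096432 -0.08208136  0.06249815] [ 0.1311969  -0.026951    0.48226569] 0.6100534459641366 [[ 0.999  0.     0.044]
 [-0.044  0.001  0.999]
 [ 0.    -1.     0.001]]
key in tool 1082 [[-0.0158, 0.0225, 0.0184], [-0.0061, 0.0244, 0.0277], [0.0086, 0.0275, 0.041]]
[[-0.0113, -0.0059, -0.0385], [0.0084, 0.0016, -0.0287]]
[[-0.0114, -0.0057, 0.0268], [0.0083, 0.0013, 0.0347]]
```

View pics/w2.png

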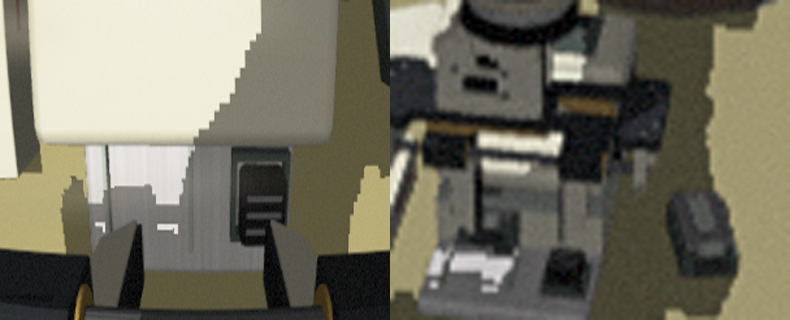

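The key finger is centred over the key: the key's centre is at about tool z 0.0295 and the tip spans 0.027 to 0.032. The gap to the key top is about 23 mm. I'll lower in stages.

Call:
carry_out(
  steps=[0.61,0,0,-0.1,0,0.61,0,0,-0.19,0,0.61,0,0,-0.21,0,0.61,0,0,-0.21,0],
  grip_force=20,
)

```text
clock: 3.35
position: [0.5401, -0.0831, 0.0403]
ee_rot: [-1.57, 0.036, -0.035]
force: [0.5, 1.4, 0.6]
width: 0.61
```

Call:
carry_out(
  steps=[0.61,0,0,-0.04,0,0.61,0,0,-0.07,0,0.61,0,0,-0.09,0,0.61,0,0,-0.09,0,0.61,0,0,-0.09,0],
)

```text
clock: 3.85
position: [0.5416, -0.0833, 0.0328]
ee_rot: [-1.57, 0.033, -0.037]
force: [-1.3, 0.4, 13.6]
width: 0.607
```

Call:
carry_out(
  steps=[0.61,0,0,0,0,0.61,0,0,0,0],
)

```text
clock: 4.05
position: [0.5416, -0.0833, 0.0328]
ee_rot: [-1.57, 0.033, -0.037]
force: [-2.0, 0.9, 12.9]
width: 0.611
```

```bash
python3 - <<'E'
from h import *
from cell import arm,get_image
s=arm.observe();print(s['position'],s['force'],s['ft_torque'],s['width'])
p,d=get_image("wrist");q,e=get_image("scene");np.savez("w3",p=p,d=d,pos=s['position'],rot=s['ee_rot'])
cv2.imwrite("pics/w3.png",np.hstack([cv2.resize(p[140:260,130:330,::-1],(400,300),interpolation=2),cv2.resize(q[140:220,205:305,::-1],(400,320),interpolation=2)[:300]]))
E
```

```text
[ 0.54162357 -0.08334009  0.03277679] [-2.04474502  0.92146587 12.89167839] [0.55132677 0.33975624 0.29871426] 0.6107756696107489
```

View pics/w3.png

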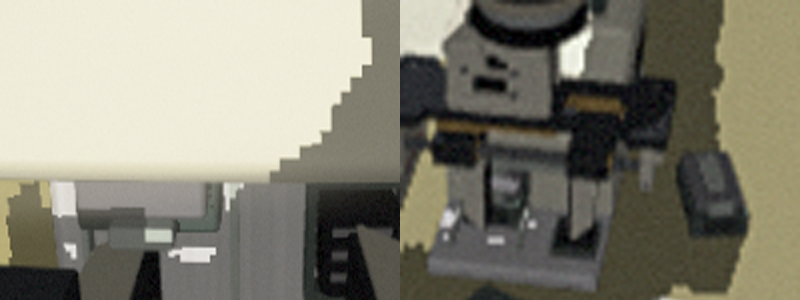

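The cassette is out and resting against the left-hand finger, and the key is down. Next I'll measure how far out it stands.

```bash
python3 - <<'E'
from h import *
z=np.load("w3.npz");d=z['d'];tool,W=wcloud(d,z['pos'],z['rot'])
y=np.radians(-2.5);R=np.array([[np.cos(y),-np.sin(y)],[np.sin(y),np.cos(y)]])
o=np.array([.5018,-.0897]);S=(W[...,:2]-o)@R
m=(d>0)&(W[...,2]>.040)&(W[...,2]<.052)&(S[...,0]>-.01)&(S[...,0]<.045)&(abs(S[...,1]+.022)<.026)
print(m.sum(),np.percentile(np.c_[S[m],W[m][:,2]],[1,25,50,75,99],axis=0).round(4).tolist())
print("tcp in stapler",(z['pos'][:2]-o)@R)
for sy in(-.036,-.03,-.012,-.006):
    k=(d>0)&(abs(S[...,1]-sy)<.0015)&(S[...,0]>0)&(S[...,0]<.06);i=np.argsort(S[k][:,0]);print(sy,[(round(a*1e3,1),round(b*1e3,1)) for a,b in zip(S[k][i,0],W[k][i,2])][::4])
E
```

```text
1690 [[0.0123, -0.0397, 0.0409], [0.0158, -0.0298, 0.0448], [0.0196, -0.0228, 0.0454], [0.0259, -0.0172, 0.0461], [0.0428, -0.0057, 0.0514]]
tcp in stapler [0.03950825 0.00809093]
-0.036 [(np.float64(2.1), np.float64(110.2)), (np.float64(2.2), np.float64(115.8)), (np.float64(2.3), np.float64(115.2)), (np.float64(2.3), np.float64(118.7)), (np.float64(2.4), np.float64(106.7)), (np.float64(2.4), np.float64(109.4)), (np.float64(2.5), np.float64(107.5)), (np.float64(2.5), np.float64(116.1)), (np.float64(2.5), np.float64(116.5)), (np.float64(2.6), np.float64(114.4)), (np.float64(2.6), np.float64(107.3)), (np.float64(2.6), np.float64(118.2)), (np.float64(2.6), np.float64(103.4)), (np.float64(2.7), np.float64(115.8)), (np.float64(2.7), np.float64(103.4)), (np.float64(2.7), np.float64(114.8)), (np.float64(2.7), np.float64(104.0)), (np.float64(2.7), np.float64(113.0)), (np.float64(2.8), np.float64(113.6)), (np.float64(2.8), np.float64(105.4)), (np.float64(2.8), np.float64(109.4)), (np.float64(2.8), np.float64(114.3)), (np.float64(2.8), np.float64(111.3)), (np.float64(2.9), np.float64(111.5)), 
[... 28226 characters left out ...]
np.float64(28.4), np.float64(59.0)), (np.float64(28.4), np.float64(78.0)), (np.float64(28.5), np.float64(69.8)), (np.float64(28.5), np.float64(75.3)), (np.float64(28.5), np.float64(52.1)), (np.float64(28.5), np.float64(64.9)), (np.float64(28.6), np.float64(66.8)), (np.float64(28.6), np.float64(46.1)), (np.float64(28.6), np.float64(72.4)), (np.float64(28.6), np.float64(68.6)), (np.float64(28.6), np.float64(56.3)), (np.float64(28.7), np.float64(68.5)), (np.float64(28.7), np.float64(70.4)), (np.float64(28.8), np.float64(65.6)), (np.float64(28.9), np.float64(55.8)), (np.float64(29.0), np.float64(50.0)), (np.float64(29.2), np.float64(52.0))]
< truncated lines 5-6 >
...64(59.7), np.float64(16.4))]
```

```bash
python3 - <<'E'
from cell import arm
s=arm.observe();print(s['clock'],s['position'],s['force'])
print(arm.sign_off())
E
```

```text
4.15 [ 0.54160633 -0.08331468  0.03275545] [-1.5441438   0.96309995 14.20537008]
the job is handed in; nothing more can be done
None
```

The cassette is released and stopped against the blocking finger, standing about 27–28 mm out of the stapler (15–40 mm asked). I pressed the key with one fingertip while the other stood in front of the mouth, and handed the job in with the arm holding that pose at 4.15 s.

- **Key:** it is fully down. The fingertips are at z ≈ 32.8 mm (33 mm is fully down), with about 13–14 N upward force on the tool.
- **Cassette:** in the last wrist depth image its front meets the finger's near face, at stapler x ≈ 28 mm. It sits level on the deck between the rails. Its top read 45–46 mm instead of 48 mm, which fits the 2–3 mm low reading that camera gave on other surfaces too.
- **A reading that disagreed:** the net force along x was about −1.5 to −2 N, where the cassette's push alone would read positive. I put this down to friction at the key finger. The wrist torque fits that, giving roughly 4 N from the cassette, but I did not measure the push separately.
- **Other objects:** the arm's path never came near the other things on the bench. The parts of the bench visible in the last images looked unchanged, but I did not take a full picture of it at the end.

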